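# Bite the red thumb screw into the puppet stand

### The arm

A 7-joint arm with a two-finger parallel gripper is mounted at the origin on the work surface. World frame = base frame: x ahead of the robot, y to its left, z up, the work surface at z = 0. Lengths are in m, angles in rad, forces in N, time in s.
With the tool pointing down it reaches from about 0.4 to 0.85 m from the base axis. Payload 10.4 kg.
Tool frame: the origin (TCP) lies on the mounting face of the last link; the fingertips stand 173 mm ahead of it and the grasp point (between the pads) lies 155 mm ahead of it; z points along the fingers, y is the direction in which the jaws open and shut (so a half turn about z gives the same grasp; the last joint's range is limited). The gripper opens to 85 mm and grips with 20 to 120 N. Pads are 22 mm wide; open, the fingers measure 114 mm over their backs; the gripper's body (76 mm by 85 mm) begins 54 mm behind the grasp point. The pads swing forward as they close: fully open they stand 13 mm farther back than shut.
Start: joints at [1.094, 0.332, -0.065, 1.46, 0.022, 1.35, -0.088], TCP at [0.274, -0.562, 0.405] pointing down, gripper open.
Joint ranges: [-2.6, 2.6], [-0.5, 2.12], [-1.47, 1.34], [0.16, 2.42], [-1.27, 4.41], [0.06, 2.06], [-2.6, 2.6]. Speed limits (rad/s): [2.22, 2.22, 2.79, 2.79, 3.14, 3.14, 3.14].

### API

Orientations are given as a unit quaternion [w, x, y, z].
In Python, from station import manip, cams gives the robot as it stands.
- The arm moves only by the shell command python3 -m handwheel 'ROWS'. ROWS is JSON, a list of rows, each a list of 7 numbers: the shift along the tool's x, y, z in mm, then the turn, a rotation vector about the tool's x, y, z in degrees, then the opening, from 0 (shut) to 1 (fully open). In form: [[x, y, z, ax, ay, az, hand], ...]. A call has 1 to 12 rows; each row shifts and turns the pose as measured when the row begins, along the tool's axes as they then stand; what a row does not reach is not made up. A row lasts 1/8 s, in which the tool goes at most 62.5 mm and 10.7 degrees, less where a joint would pass 70% of its speed; a pose out of reach is approached as far as the arm can. A call with a gripper value outside its range is refused whole. The fingers move at their own pace and stop on an object; the grip force is fixed at half the most. Time passes only in rows, so rows that do not move let the fingers close. It gives the time, the measured TCP pose, the force and the opening at its end, in the units of the state.
- manip.observe(): the state, without advancing time (a new reading comes with each control period).
- cams.capture(name): name is "scene" or "side" or "wrist"; returns (picture, depth): 400x640x3 uint8, red, green, blue; 400x640 float32, m along the optical axis (not along the pixel's ray), 0 where there is no reading.
- cams.camera_params(name): a dict with "camera_matrix" (3x3 intrinsics, pixels), "world_to_cam" (4x4, takes a point from world to camera coordinates); the wrist camera has in their place "tool_from_camera" (4x4, takes a point from camera to tool coordinates, whose origin is the TCP and whose axes are the flange's). Camera axes: x right, y up, looking along -z (the intrinsics and any distortion apply to the point x, -y, -z); pixel columns grow to the right and rows downward; lengths in m; the calibration is good to about 2 mm. A picture is of the moment at which its call begins: read the wrist's pose just before it. camera_params takes no time and is no camera call.
- manip.job_done(): hands the job in, once; it reports no verdict.
Trained networks look in the newest picture that a camera, given by its name, has taken for a name from the list of things; names that differ only in an ending like _2 or _b are one class to them, and where a whole thing is asked for, a point or a joint stands for the part that bears it (a point fixed in the world has none). Each returns a list of dicts, best first, with "conf" (0 to 1); they miss things now and then, are a little off and sometimes report something else, mostly with a low value. They report only what shows in the picture. A call takes as long as a camera call. They do not tell look-alikes from the thing itself.
- cams.boxes_of(camera, label): "position" ([x, y, z] in m, in world coordinates, good to about 4 mm: the middle of the surface that is visible of it).
- cams.silhouettes(camera, label): "region" (400x640 bool, what is visible of it).
The state is a dict: "t": time; "joints": joint angles; "qvel": joint speeds; "tau": joint torques, N m; "ee_pos": TCP position; "ee_rot": TCP orientation; "ft_force": force on the tool from outside, world axes, zero at the start; "wrist_torque": the same for the moment, N m; "gripper_width": finger opening in m.
Only numpy, scipy, OpenCV 4.12 (cv2) and the standard library are available. Lean on these libraries where they do the work, as an engineer would, in place of code of your own. Each camera call takes 0.05 s, during which the arm holds its last target. There are 200 camera calls.

### The job

Take the red-headed self-tapping screw from the wooden rack and stand it in the open hole in the steel strap of the puppet stand. Press it down firmly, but not so hard that the wood splits, while turning it clockwise, so that it cuts its thread, until its collar is down on the strap. Let go and leave it standing there upright; do not disturb the other things.

Things in the scene. Friction and masses are not known exactly. Their poses are not given: they have to be found in the camera images.
- red_screw_head (a point): centre of the red head of the self-tapping thumb screw: an upright blade 26 mm wide (x), 10 mm thick (y), 26 mm high, to be pinched across its 10 mm; this point is 29 mm above the underside of the collar; z runs up the screw's axis. The screw has a thin neck below the blade (10 mm dia, 12 mm long), then the collar, then the shank
- red_screw_collar (a point): centre of the underside of the screw's steel collar (22 mm dia, 4 mm thick); below it the threaded shank, 9 mm dia and 30 mm long, ends in the tip; z up the screw's axis
- red_screw: the same screw, 72 mm tall, about 45 g; origin at its tip, z up. In the rack it stands upright, collar on the rack's top, the blade's width within 0.6 rad of the rack's x. In the stand it bites only while pushed down with some 10 to 15 N or more (it varies); pushed less it just spins, pushed without turning it does not sink; 17 to 22 N is right, above 28 N the wood splits
- stand: puppet stand, fixed to the table: pine base 200 x 130 x 42 mm with a 3 mm steel strap along its middle; origin under its centre. A rod 8 mm dia rises to 200 mm above the table 75 mm from the origin along its x; the hole is 55 mm from the origin along its -x. Forcing the screw against any part of it with over 42 N is too much
- hole (a point): centre of the mouth of the 12 mm hole in the top face of the strap, 45 mm above the table, z up. The screw drops in freely until its tip meets uncut wood, the collar then standing 3 to 8 mm (it varies) above the strap. Turned clockwise (seen from above) under a push it sinks 1.9 mm per radian, 1.5 to 4 rad in all; turned back under a push it rises; let go, it stays
- seat: the uncut wood at the bottom of the hole, out of sight, 22 to 27 mm below its mouth; origin at its upper face
- rack: wooden rack, fixed, 56 x 190 x 35 mm; origin under its centre; three upright 13 mm holes 62 mm apart along its y
- black_bolt: bystander in the rack: bolt of the same size with a round black head 24 mm dia
- white_bolt: bystander in the rack: bolt of the same size with a round white head 24 mm dia
- cup: bystander: blue cup, 74 mm dia, 90 mm high
- bottle: bystander: clear water bottle, 66 mm dia, 200 mm high
- gluejar: bystander: white jar with blue cap, 70 mm dia, 80 mm high
- brush: bystander: brush lying on the table
- tape: bystander: roll of yellow tape, 90 mm dia, lying flat
- offcut: bystander: plywood offcut 90 x 45 x 20 mm
There are look-alikes about, which are no part of the job. There is more than one size of the red_screw; the one meant has the size given above.

How it is judged:
By the outcome, as a careful person would: the job done as asked, in the order asked, and still so for the second after the job is handed in, with the robot touching nothing.
It also fails if it takes over 72 s, if anything falls off the work surface, if the arm or the gripper's body presses on something with over 40 N, if the wrist force passes 120 N, or if a joint passes its speed limit or range.

## Working session

There is one attempt and no reset: what is moved stays moved. The work goes in short steps, Python scripts to look and compute and a shell command to move; the robot and the scene stay as the last step left them, time stands still between calls to the robot, and variables do not carry over. Pictures are saved under pics/ and viewed, about 8 in all and at most 12, crops included, and the job is handed in when it is done.

```bash
mkdir -p pics; cat > h.py <<'E'
import numpy as np, cv2
from station import manip, cams
from scipy.spatial.transform import Rotation as R
def T():
    s=manip.observe(); q=s["ee_rot"]; M=np.eye(4)
    M[:3,:3]=R.from_quat([q[1],q[2],q[3],q[0]]).as_matrix(); M[:3,3]=s["ee_pos"]; return M
def cam2w(n):
    p=cams.camera_params(n)
    return (T()@np.array(p["tool_from_camera"])) if n=="wrist" else np.linalg.inv(np.array(p["world_to_cam"]))
def cap(n,f=None):
    C=cam2w(n); im,d=cams.capture(n)
    if f: cv2.imwrite("pics/"+f,im[:,:,::-1])
    return im,d,C
def cloud(n,d,C):
    K=np.array(cams.camera_params(n)["camera_matrix"]); v,u=np.indices(d.shape)
    P=np.stack([(u-K[0,2])/K[0,0]*d,-(v-K[1,2])/K[1,1]*d,-d],-1)
    return P@C[:3,:3].T+C[:3,3]
E
python3 - <<'E'
from h import *
ims=[]
for n in ["scene","side","wrist"]:
    im,d,C=cap(n,n+"0.png")
    print(n,{k:v for k,v in cams.camera_params(n).items() if 'matrix' not in k and 'cam' not in k}, C[:3,3].round(3))
    for l in ["red_screw","red_screw_head","red_screw_collar","hole","stand","rack","black_bolt","white_bolt","cup","bottle","gluejar","tape","offcut","brush"]:
        print(l,[(np.round(b["position"],3).tolist(),round(b["conf"],2)) for b in cams.boxes_of(n,l)][:4])
print(manip.observe())
E
```

```text
scene {} [ 1.041 -0.585  0.725]
red_screw [([0.45, -0.216, 0.07], 0.87), ([0.619, -0.26, 0.072], 0.69), ([0.535, -0.273, 0.061], 0.61)]
red_screw_head [([0.452, -0.22, 0.065], 0.62), ([0.535, -0.267, 0.062], 0.55), ([0.624, -0.265, 0.068], 0.52)]
red_screw_collar [([0.452, -0.219, 0.071], 0.68), ([0.538, -0.27, 0.061], 0.64), ([0.619, -0.266, 0.067], 0.58)]
hole [([0.61, 0.096, 0.042], 0.63), ([0.541, -0.151, 0.07], 0.59)]
stand [([0.607, 0.1, 0.042], 0.97)]
rack [([0.557, -0.212, 0.038], 0.81)]
black_bolt [([0.54, -0.153, 0.069], 0.73)]
white_bolt [([0.539, -0.206, 0.069], 0.59)]
cup [([0.688, 0.312, 0.062], 0.83), ([0.608, 0.098, 0.043], 0.25)]
bottle [([0.666, -0.381, 0.117], 0.77), ([0.539, -0.149, 0.067], 0.27)]
gluejar [([0.776, -0.094, 0.06], 0.78), ([0.542, -0.205, 0.072], 0.35)]
tape [([0.448, 0.391, 0.02], 0.62)]
offcut [([0.407, -0.402, 0.016], 0.94), ([0.541, -0.203, 0.07], 0.24)]
brush [([0.391, 0.292, 0.018], 0.66), ([0.608, 0.102, 0.043], 0.53)]
side {} [0.184 0.796 0.587]
red_screw [([0.442, -0.203, 0.064], 0.52), ([0.614, -0.255, 0.068], 0.44)]
red_screw_head [([0.44
[... 1168 characters left out ...]
nts': array([ 1.09441254,  0.33218724, -0.06475477,  1.46008277,  0.02159385,
        1.34992869, -0.08849671]), 'qvel': array([ 1.96109241e-04,  2.50921081e-04,  5.91425130e-05, -2.88951589e-04,
        8.92679471e-04,  8.55435228e-04, -5.75593051e-04]), 'tau': array([ 4.22195058e-05, -6.25222278e+01,  4.89190046e-02, -3.91829467e+01,
        1.65152812e-02,  1.84495468e-03,  1.49296852e-06]), 'ee_pos': array([ 0.27402293, -0.56172943,  0.40475387]), 'ee_rot': array([3.75374023e-05, 9.74363902e-01, 2.24977743e-01, 3.03668419e-05]), 'ft_force': array([-0.0762888 ,  0.60898402,  0.90100479]), 'wrist_torque': array([-0.00676427,  0.04445819,  0.00026865]), 'gripper_width': 0.08557388975745883}
```

View pics/scene0.png

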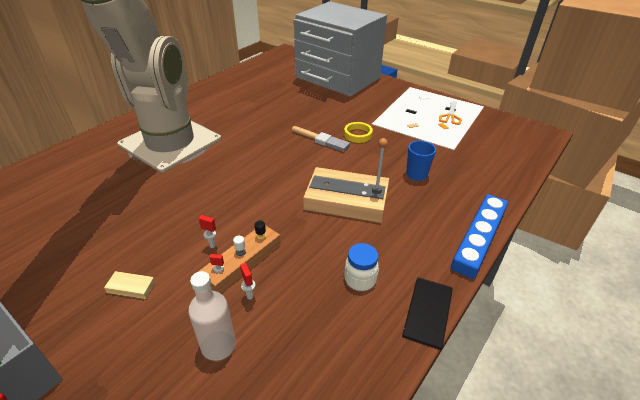

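```bash
python3 - <<'E'
from h import *
for n in ["scene","side"]:
    im,d,C=cap(n); P=cloud(n,d,C)
    hsv=cv2.cvtColor(im,cv2.COLOR_RGB2HSV)
    red=(((hsv[...,0]<8)|(hsv[...,0]>172))&(hsv[...,1]>130)&(hsv[...,2]>60)&(d>0)).astype(np.uint8)
    k,lab,st,c=cv2.connectedComponentsWithStats(red)
    for i in range(1,k):
        if st[i,4]>25:
            p=P[lab==i]; print(n,st[i],p.mean(0).round(3),np.percentile(p,3,axis=0).round(3),np.percentile(p,97,axis=0).round(3))
    # stand top
    m=(abs(P[...,2]-0.0435)<0.006)&(P[...,1]>-.02)&(P[...,1]<.27)&(P[...,0]>.4)&(P[...,0]<.78)
    r=cv2.minAreaRect((P[m][:,:2]*1000).astype(np.float32)); print(n,"stand rect",r)
    m=(P[...,2]>0.07)&(P[...,2]<0.19)&(P[...,1]>0)&(P[...,1]<.26)&(P[...,0]>.45)&(P[...,0]<.75)&(d>0)
    print("rod",m.sum(),np.median(P[m],0).round(3), P[m].std(0).round(4))
    # rack top
    m=(abs(P[...,2]-0.035)<0.004)&(P[...,1]>-.36)&(P[...,1]<-.05)&(P[...,0]>.46)&(P[...,0]<.62)
    print(n,"rack rect",cv2.minAreaRect((P[m][:,:2]*1000).astype(np.float32)))
E
```

```text
scene [198 215  18  17 224] [ 0.443 -0.212  0.077] [ 0.358 -0.222  0.001] [ 0.462 -0.166  0.096]
scene [209 253  15  13 147] [ 0.532 -0.265  0.067] [ 0.51  -0.274  0.042] [ 0.544 -0.255  0.079]
scene [240 263  13  23 185] [ 0.617 -0.261  0.082] [ 0.563 -0.27   0.024] [ 0.632 -0.221  0.095]
scene [  0 393   7   7  36] [ 0.589 -0.647  0.19 ] [ 0.585 -0.65   0.183] [ 0.591 -0.645  0.194]
scene stand rect ((591.289794921875, 121.58786010742188), (200.69915771484375, 136.16567993164062), 24.490903854370117)
rod 138 [0.662 0.149 0.134] [0.0027 0.0024 0.0351]
scene rack rect ((559.87451171875, -202.74200439453125), (193.06044006347656, 114.88025665283203), 88.97443389892578)
side [403 103   7  22  29] [ 0.592 -0.652  0.145] [ 0.585 -0.66   0.102] [ 0.6   -0.642  0.188]
side [354 160  10  13  99] [ 0.614 -0.254  0.08 ] [ 0.598 -0.261  0.063] [ 0.631 -0.247  0.094]
side [379 170  10   9  79] [ 0.534 -0.275  0.06 ] [ 0.521 -0.417  0.   ] [ 0.566 -0.255  0.077]
side [400 177  13  13 147] [ 0.445 -0.217  0.075] [ 0.429 -0.375  0.   ] [ 0.466 -0.202  0.094]
side stand rect ((592.6599731445312, 120.83367919921875), (200.4142303466797, 134.07879638671875), 24.54120635986328)
rod 158 [0.659 0.154 0.134] [0.0027 0.0024 0.0354]
side rack rect ((560.7600708007812, -232.94970703125), (115.73046112060547, 254.70977783203125), 0.3387337327003479)
```

```bash
python3 -m handwheel '[[50,-25,0,0,0,0,0.5],[50,-25,0,0,0,0,0.5],[50,-25,0,0,0,0,0.5],[50,-25,0,0,0,0,0.5],[50,-25,0,0,0,0,0.5],[50,-26,0,0,0,0,0.5],[0,0,0,0,0,0,0.5]]'; python3 - <<'E'
from h import *
im,d,C=cap("wrist","w1.png"); P=cloud("wrist",d,C); s=manip.observe()
print(s["joints"].round(3),s["ee_pos"].round(4),s["ft_force"].round(2),T()[:3,:3].round(3).tolist())
np.savez("w1.npz",im=im,d=d,P=P)
hsv=cv2.cvtColor(im,cv2.COLOR_RGB2HSV)
red=(((hsv[...,0]<8)|(hsv[...,0]>172))&(hsv[...,1]>130)&(hsv[...,2]>60)&(d>0)).astype(np.uint8)
k,lab,st,c=cv2.connectedComponentsWithStats(red)
for i in range(1,k):
    if st[i,4]>60:
        p=P[lab==i]; zt=np.percentile(p[:,2],95); q=p[abs(p[:,2]-zt)<.004]
        print(st[i],zt.round(4),len(q),cv2.minAreaRect((q[:,:2]*1000).astype(np.float32)))
E
```

```text
t: 3.22
ee_pos: [0.4831, -0.2866, 0.4047]
ee_rot: [0.001, 0.975, 0.224, 0.0]
ft_force: [-1.1, -0.4, -0.3]
gripper_width: 0.0427
[ 0.702  0.208 -0.28   1.622  0.061  1.319 -0.71 ] [ 0.4816 -0.2891  0.4046] [-0.13 -2.    1.09] [[0.901, 0.433, 0.0], [0.433, -0.901, -0.003], [-0.001, 0.002, -1.0]]
[ 340    0   46   48 1034] 0.096 809 ((613.9613037109375, -259.2716979980469), (13.009103775024414, 33.624046325683594), 65.4095458984375)
[316 109  13  30 319] 0.0798 309 ((531.3555297851562, -264.7919921875), (25.07645606994629, 9.08039665222168), 31.71002769470215)
[215 166  25  45 897] 0.096 567 ((444.234130859375, -212.79006958007812), (33.700313568115234, 13.283061981201172), 17.056901931762695)
```

View pics/w1.png

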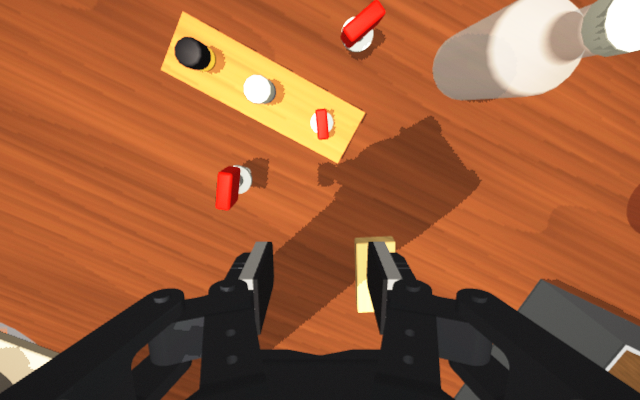

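```bash
python3 -m handwheel '[[55,0,0,0,0,-6,0.5],[0,0,50,0,0,0,0.5],[0,0,45,0,0,0,0.5],[0,0,0,0,0,0,0.5]]'; python3 - <<'E'
from h import *
im,d,C=cap("wrist","w2.png"); P=cloud("wrist",d,C); s=manip.observe()
M=T();print(s["joints"].round(3),s["ft_force"].round(2),M.round(4).tolist())
hsv=cv2.cvtColor(im,cv2.COLOR_RGB2HSV)
red=(((hsv[...,0]<8)|(hsv[...,0]>172))&(hsv[...,1]>130)&(hsv[...,2]>60)&(d>0)).astype(np.uint8)
k,lab,st,c=cv2.connectedComponentsWithStats(red)
for i in range(1,k):
    if st[i,4]>60:
        p=P[lab==i]; zt=np.percentile(p[:,2],95); q=p[abs(p[:,2]-zt)<.004]
        r=cv2.minAreaRect((q[:,:2]*1000).astype(np.float32))
        print(st[i],zt.round(4),len(q),r, "tool:",(np.linalg.inv(M)@np.r_[np.array(r[0])/1000,.066,1]).round(4), (np.linalg.inv(M)@np.r_[np.median(q,0),1]).round(4))
E
```

```text
t: 3.78
ee_pos: [0.5303, -0.2708, 0.3084]
ee_rot: [0.003, 0.963, 0.271, -0.0]
ft_force: [0.3, -1.0, 1.1]
gripper_width: 0.0429
[ 0.645  0.353 -0.306  1.647  0.121  1.152 -0.715] [-0.22  0.24  0.88] [[0.8535, 0.521, 0.0042, 0.5309], [0.521, -0.8535, -0.008, -0.2713], [-0.0006, 0.009, -1.0, 0.3108], [0.0, 0.0, 0.0, 1.0]]
[ 348   56   70   56 1800] 0.0959 1626 ((614.49462890625, -259.3258361816406), (12.931857109069824, 33.85024642944336), 64.2414321899414) tool: [0.0778 0.0311 0.245  1.    ] [0.0779 0.0312 0.2162 1.    ]
[304 183  16  46 694] 0.0795 592 ((531.83935546875, -264.387451171875), (24.43564224243164, 9.46717357635498), 31.377038955688477) tool: [ 0.0046 -0.0076  0.2447  1.    ] [ 0.005  -0.0074  0.2323  1.    ]
[ 156  247   41   52 1341] 0.0956 493 ((452.5027770996094, -210.53207397460938), (17.604339599609375, 13.409699440002441), 15.660056114196777) tool: [-0.0351 -0.0949  0.2439  1.    ] [-0.033  -0.0939  0.2152  1.    ]
```

View pics/w2.png

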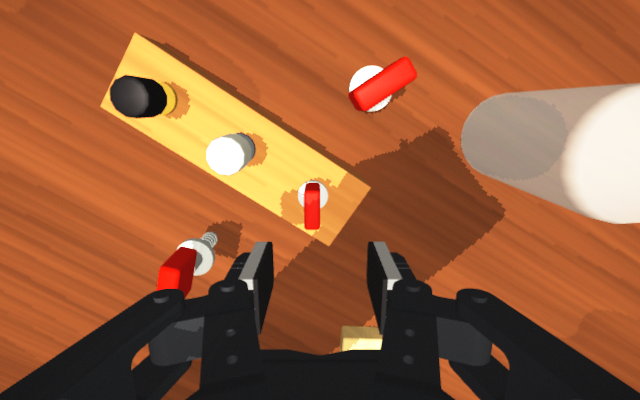

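```bash
python3 -m handwheel '[[4.5,-5.5,25,0.5,0,0,0.5],[0,0,25,0,0,0,0.5],[0,0,0,0,0,0,0.5],[0,0,0,0,0,0,0.5]]'; python3 - <<'E'
from h import *
s=manip.observe();M=T();print(M.round(4).tolist(),(np.linalg.inv(M)@np.r_[.5318,-.2644,.066,1]).round(4))
E
```

```text
t: 4.32
ee_pos: [0.5336, -0.2688, 0.2703]
ee_rot: [0.005, 0.963, 0.268, 0.004]
ft_force: [-0.1, -0.7, -0.1]
gripper_width: 0.0425
[[0.8563, 0.5164, 0.0106, 0.5336], [0.5165, -0.8563, -0.0076, -0.2688], [0.0052, 0.012, -0.9999, 0.2703], [0.0, 0.0, 0.0, 1.0]] [-3.000e-04 -7.200e-03  2.042e-01  1.000e+00]
```

```bash
python3 -m handwheel '[[0.7,-4.7,0,1.0,-0.4,0,0.5],[0,0,0,0,0,0,0.5]]'; python3 - <<'E'
from h import *
s=manip.observe();M=T();print(M.round(4).tolist(),(np.linalg.inv(M)@np.r_[.5318,-.2644,.066,1]).round(4))
E
```

```text
t: 4.58
ee_pos: [0.5322, -0.2647, 0.2731]
ee_rot: [-0.002, 0.963, 0.268, -0.001]
ft_force: [0.3, -0.4, 0.4]
gripper_width: 0.0429
[[0.8566, 0.516, -0.0022, 0.5322], [0.516, -0.8566, 0.0028, -0.2647], [-0.0005, -0.0036, -1.0, 0.2731], [0.0, 0.0, 0.0, 1.0]] [-1.000e-04  3.000e-04  2.071e-01  1.000e+00]
```

```bash
python3 -m handwheel '[[0,0,22,-0.2,0,0,0.5],[0,0,20,0,0,0,0.5],[0,0,8,0,0,0,0.5],[0,0,0,0,0,0,0.5]]'; python3 - <<'E'
from h import *
s=manip.observe();M=T();print(M.round(4).tolist(),(np.linalg.inv(M)@np.r_[.5318,-.2644,.066,1]).round(4))
E
```

```text
t: 5.08
ee_pos: [0.5327, -0.2648, 0.2229]
ee_rot: [0.001, 0.963, 0.268, 0.001]
ft_force: [0.7, -0.3, 0.4]
gripper_width: 0.0424
[[0.8565, 0.5162, 0.0014, 0.5327], [0.5162, -0.8565, -0.0011, -0.2648], [0.0006, 0.0017, -1.0, 0.2229], [0.0, 0.0, 0.0, 1.0]] [-7.000e-04 -1.100e-03  1.569e-01  1.000e+00]
```

```bash
python3 -m handwheel '[[-0.5,-1,1.5,0,0,0,0],[0,0,0,0,0,0,0],[0,0,0,0,0,0,0],[0,0,0,0,0,0,0],[0,0,0,0,0,0,0]]'; python3 -m handwheel '[[0,0,-20,0,0,0,0],[0,0,-25,0,0,0,0],[0,0,-30,0,0,0,0],[0,0,-30,0,0,0,0],[0,0,0,0,0,0,0]]'; python3 - <<'E'
from h import *
im,d,C=cap("wrist","w3.png"); s=manip.observe();M=T();print(M.round(4).tolist(),s["joints"].round(3))
E
```

```text
t: 5.7
ee_pos: [0.5322, -0.2644, 0.223]
ee_rot: [0.001, 0.963, 0.268, 0.001]
ft_force: [-0.3, 0.9, -1.4]
gripper_width: 0.0087
t: 6.32
ee_pos: [0.5321, -0.264, 0.3373]
ee_rot: [0.003, 0.963, 0.268, 0.003]
ft_force: [0.1, -0.6, -0.8]
gripper_width: 0.009
[[0.8563, 0.5164, 0.0051, 0.5318], [0.5164, -0.8563, -0.0027, -0.2639], [0.003, 0.0049, -1.0, 0.3358], [0.0, 0.0, 0.0, 1.0]] [ 0.641  0.327 -0.313  1.626  0.107  1.199 -0.723]
```

View pics/w3.png

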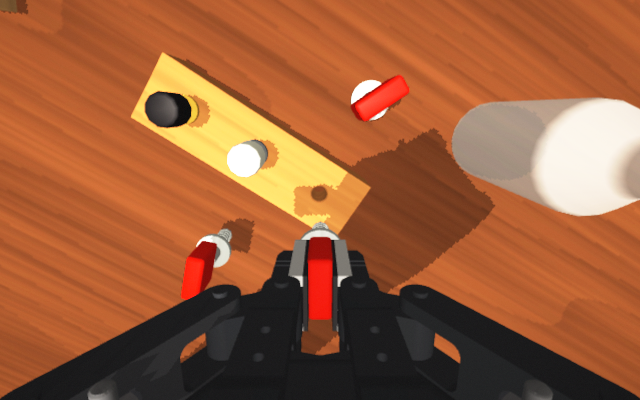

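```bash
python3 -m handwheel '[[21,-51,0,0,0,0,0],[21,-51,0,0.4,-0.2,0,0],[21,-51,0,0,0,0,0],[21,-51,0,0,0,0,0],[21,-51,0,0,0,0,0],[21,-51,0,0,0,0,0],[0,0,0,0,0,0,0]]'; python3 - <<'E'
from h import *
im,d,C=cap("wrist","w4.png"); P=cloud("wrist",d,C); s=manip.observe();M=T();print(M.round(4).tolist(),s["joints"].round(3),s["gripper_width"])
K=np.array(cams.camera_params("wrist")["camera_matrix"])
np.savez("w4.npz",im=im,d=d,P=P,C=C,K=K)
p=np.linalg.inv(C)@np.r_[.542,.0977,.045,1]; print("expected px",K[0,2]+K[0,0]*p[0]/-p[2],K[1,2]-K[1,1]*p[1]/-p[2])
for l in ["hole","stand"]: print(l,[(np.round(b["position"],4).tolist(),b["conf"]) for b in cams.boxes_of("wrist",l)])
E
```

```text
t: 7.25
ee_pos: [0.4777, 0.0727, 0.3326]
ee_rot: [-0.002, 0.964, 0.267, -0.003]
ft_force: [0.7, -2.3, 0.0]
gripper_width: 0.0092
[[0.8585, 0.5128, -0.0076, 0.4782], [0.5128, -0.8585, 0.0007, 0.0703], [-0.0062, -0.0044, -1.0, 0.3324], [0.0, 0.0, 0.0, 1.0]] [ 0.294  0.12  -0.562  1.891  0.067  1.157 -1.325] 0.009017540110786653
expected px 338.9159081491438 103.08355347977391
hole [([0.5558, 0.1009, 0.0409], 0.77)]
stand [([0.5575, 0.1053, 0.0423], 0.62)]
```

View pics/w4.png

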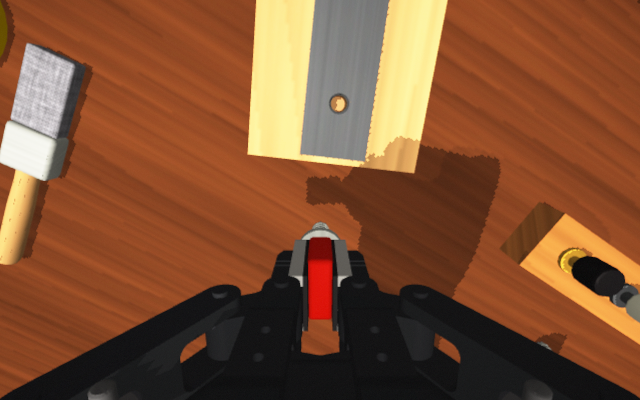

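```bash
python3 - <<'E'
from h import *
z=np.load("w4.npz"); im,d,P,C,K=[z[k] for k in ("im","d","P","C","K")]
M=np.array([[0.8585,0.5128,-0.0076,0.4782],[0.5128,-0.8585,0.0007,0.0703],[-0.0062,-0.0044,-1,0.3324],[0,0,0,1]])
hsv=cv2.cvtColor(im,cv2.COLOR_RGB2HSV)
red=(((hsv[...,0]<8)|(hsv[...,0]>172))&(hsv[...,1]>130)&(d>0)); red[:200]=0
q=(P[red]-M[:3,3])@M[:3,:3]
print("blade tool min/max",np.percentile(q,[2,50,98],axis=0).round(4).tolist())
zm=np.percentile(q[:,2],5); t=q[q[:,2]<zm+.003]; print("top face",len(t),t.mean(0).round(4),np.percentile(t,[3,97],axis=0).round(4).tolist())
# hole: ellipse of non-strap pixels
g=cv2.cvtColor(im,cv2.COLOR_RGB2GRAY)[85:122,320:358]; strap=(hsv[85:122,320:358,1]<60)&(g>90)
k,lab,st,c=cv2.connectedComponentsWithStats((~strap).astype(np.uint8))
for i in range(1,k):
    if st[i,4]>60:
        u,v=c[i]+[320,85]; u2,v2=st[i,0]+st[i,2]/2-.5+320,st[i,1]+st[i,3]/2-.5+85
        for (a,b) in((u,v),(u2,v2)):
            r=C[:3,:3]@np.array([(a-K[0,2])/K[0,0],-(b-K[1,2])/K[1,1],-1]); p=C[:3,3]+r*(.045-C[2,3])/r[2]; print(st[i],a,b,p.round(4))
E
python3 -m handwheel '[[0,0,0,0,0,-10.5,0],[0,0,0,0,0,-10.5,0],[0,0,0,0,0,-10.5,0],[0,0,0,0,0,-10.5,0],[0,0,0,0,0,-10.5,0],[0,0,0,0,0,-10.5,0],[0,0,0,0,0,-10.5,0],[0,0,0,0,0,-10.5,0],[0,0,0,0,0,-10.5,0],[0,0,0,0,0,-10.5,0],[0,0,0,0,0,-10.5,0],[0,0,0,0,0,0,0]]'; python3 - <<'E'
from h import *
s=manip.observe();M=T();print(M.round(4).tolist(),s["joints"].round(3),s["gripper_width"])
E
```

```text
blade tool min/max [[-0.0116, -0.0077, 0.1381], [0.0056, -0.0031, 0.1438], [0.013, 0.0014, 0.1653]]
top face 1507 [ 0.001  -0.003   0.1432] [[-0.0115, -0.0076, 0.1383], [0.0123, 0.0012, 0.1449]]
[  9   9  19  19 263] 338.0874524714829 102.81368821292776 [0.5418 0.0983 0.045 ]
[  9   9  19  19 263] 338.0 103.0 [0.5417 0.0983 0.045 ]
t: 8.9
ee_pos: [0.4816, 0.0451, 0.3285]
ee_rot: [-0.007, 0.278, 0.961, -0.003]
ft_force: [-0.4, -0.1, -1.5]
gripper_width: 0.009
[[-0.8456, 0.5336, -0.0154, 0.4816], [0.5337, 0.8457, -0.0028, 0.0451], [0.0115, -0.0106, -0.9999, 0.3285], [0.0, 0.0, 0.0, 1.0]] [ 0.459  0.144 -0.687  1.886  0.098  1.162  0.744] 0.009027144963077455
```

```bash
python3 -m handwheel '[[0,0,-2,0,0,-10.5,0],[0,0,-2,0,0,-10.5,0],[0,0,-2,0,0,-10.5,0],[0,0,0,0,0,-10.5,0],[0,0,0,0,0,-10.5,0],[0,0,0,0,0,-10.5,0],[0,0,0,0,0,-10.5,0],[0,0,0,0,0,-10.5,0],[0,0,0,0,0,0,0],[0,0,0,0,0,0,0]]'; cat > g.py <<'E'
from h import *
import sys
def goal(z,x=.542,y=.098,off=-.0004):
    s=manip.observe();M=T(); Rm=M[:3,:3]
    zt=Rm[:,2]; rv=np.cross(zt,[0,0,-1]); rt=np.degrees(Rm.T@rv)
    tx=Rm[:,0].copy(); tx[2]=0; tx/=np.linalg.norm(tx)
    d=np.r_[x,y,z]-off*tx-M[:3,3]
    print("t",s["t"],"pos",M[:3,3].round(4),"shift mm",(Rm.T@d*1000).round(1),"rot deg",rt.round(2),"yaw",np.degrees(np.arctan2(Rm[1,0],Rm[0,0])).round(1),"j7",s["joints"][6].round(3),"F",s["ft_force"].round(1),"w",s["gripper_width"].round(4), "qv",abs(s["qvel"]).max().round(3))
if __name__=="__main__": goal(*[float(a) for a in sys.argv[1:]])
E
python3 g.py .332; python3 -c "
from h import *
print(manip.observe()['joints'].round(3))"
```

```text
t: 10.15
ee_pos: [0.4826, 0.0349, 0.333]
ee_rot: [-0.009, -0.426, 0.905, 0.002]
ft_force: [0.2, 0.1, -0.2]
gripper_width: 0.0089
[ 0.586  0.158 -0.803  1.874  0.123  1.179  2.19 ]Traceback (most recent call last):
  File "g.py", line 9, in <module>
    if __name__=="__main__": goal(*[float(a) for a in sys.argv[1:]])
                             ~~~~^^^^^^^^^^^^^^^^^^^^^^^^^^^^^^^^^^^
  File "g.py", line 8, in goal
    print("t",s["t"],"pos",M[:3,3].round(4),"shift mm",(Rm.T@d*1000).round(1),"rot deg",rt.round(2),"yaw",np.degrees(np.arctan2(Rm[1,0],Rm[0,0])).round(1),"j7",s["joints"][6].round(3),"F",s["ft_force"].round(1),"w",s["gripper_width"].round(4), "qv",abs(s["qvel"]).max().round(3))
                                                                                                                                                                                                                       ^^^^^^^^^^^^^^^^^^^^^^^^
AttributeError: 'float' object has no attribute 'round'
```

```bash
sed -i 's/s\["gripper_width"\].round(4)/round(float(s["gripper_width"]),4)/' g.py; python3 g.py .30
```

```text
t 10.15 pos [0.4826 0.0349 0.333 ] shift mm [-86.5  -5.9  31.6] rot deg [ 0.7  -0.85  0.  ] yaw -129.6 j7 2.19 F [ 0.2  0.1 -0.2] w 0.0089 qv 0.018
```

```bash
python3 -m handwheel '[[-43,-3,0,0.7,-0.8,0,0],[-43,-3,0,0,0,0,0],[0,0,20,0,0,0,0],[0,0,0,0,0,0,0],[0,0,0,0,0,0,0]]';python3 g.py .285
```

```text
t: 10.78
ee_pos: [0.5439, 0.096, 0.3112]
ee_rot: [-0.001, -0.415, 0.91, -0.001]
ft_force: [1.2, 0.4, -0.9]
gripper_width: 0.0089
t 10.775 pos [0.5439 0.096  0.3112] shift mm [ 0.   2.8 26.2] rot deg [-0.07 -0.16  0.  ] yaw -131.0 j7 1.963 F [ 1.2  0.4 -0.9] w 0.0089 qv 0.017
```

```bash
python3 -m handwheel '[[0,2.8,20,0,0,0,0],[0,0,14,0,0,0,0],[0,0,0,0,0,0,0],[0,0,0,0,0,0,0]]';python3 g.py .27; python3 - <<'E'
from h import *
o=[]
for n in("scene","side"):
    im,d,C=cap(n); K=np.array(cams.camera_params(n)["camera_matrix"]); p=np.linalg.inv(C)@np.r_[.542,.098,.055,1]
    u,v=int(K[0,2]+K[0,0]*p[0]/-p[2]),int(K[1,2]-K[1,1]*p[1]/-p[2]); print(n,u,v)
    o.append(cv2.resize(im[v-35:v+35,u-35:u+35,::-1],(395,395),interpolation=cv2.INTER_CUBIC))
cv2.imwrite("pics/c5.png",np.hstack(o))
E
```

```text
t: 11.28
ee_pos: [0.541, 0.0962, 0.2752]
ee_rot: [-0.001, -0.413, 0.911, -0.002]
ft_force: [-0.1, 0.3, -1.8]
gripper_width: 0.0088
t 11.275 pos [0.541  0.0962 0.2752] shift mm [-1.7  0.5  5.2] rot deg [-0.14 -0.22  0.  ] yaw -131.2 j7 1.932 F [-0.1  0.3 -1.8] w 0.0088 qv 0.01
scene 326 180
side 326 233
```

View pics/c5.png

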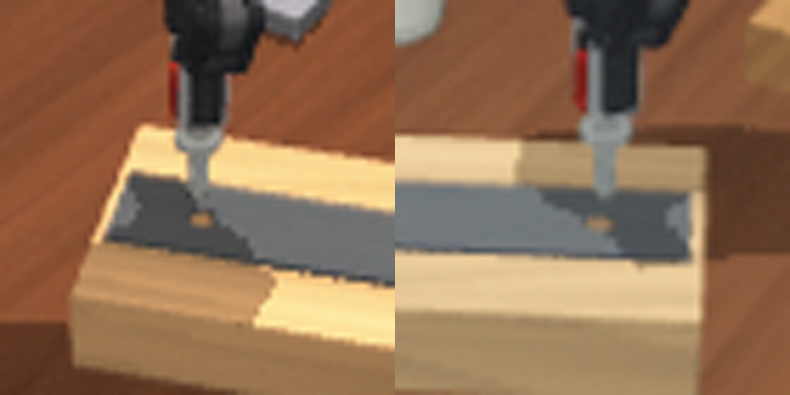

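```bash
python3 -m handwheel '[[-1.8,0.5,3,-0.1,-0.2,0,0],[0,0,0,0,0,0,0],[0,0,0,0,0,0,0]]';python3 g.py .262
```

```text
t: 11.75
ee_pos: [0.5422, 0.0981, 0.2728]
ee_rot: [0.001, -0.413, 0.911, -0.0]
ft_force: [-0.1, 0.1, -0.3]
gripper_width: 0.009
t 11.75 pos [0.5422 0.0981 0.2728] shift mm [ 0.7  0.1 10.8] rot deg [-0.08  0.06  0.  ] yaw -131.2 j7 1.928 F [-0.1  0.1 -0.3] w 0.009 qv 0.002
```

```bash
python3 -m handwheel '[[0.7,0,8,0,0,0,0],[0,0,8,0,0,0,0],[0,0,6,0,0,0,0],[0,0,0,0,0,0,0]]';python3 g.py .24
```

```text
t: 12.25
ee_pos: [0.5416, 0.0974, 0.2488]
ee_rot: [0.0, -0.413, 0.911, -0.0]
ft_force: [0.2, 0.5, -0.1]
gripper_width: 0.0091
t 12.25 pos [0.5416 0.0974 0.2488] shift mm [-0.3  0.1  8.8] rot deg [-0.06  0.02  0.  ] yaw -131.2 j7 1.91 F [ 0.2  0.5 -0.1] w 0.0091 qv 0.005
```

```bash
python3 -m handwheel '[[0,0,3,0,0,0,0],[0,0,2,0,0,0,0],[0,0,1,0,0,0,0]]';python3 -m handwheel '[[0,0,2,0,0,0,0]]';python3 -m handwheel '[[0,0,2,0,0,0,0]]';python3 g.py .24
```

```text
t: 12.62
ee_pos: [0.5417, 0.0975, 0.2427]
ee_rot: [0.001, -0.413, 0.911, -0.0]
ft_force: [-0.3, 0.9, -1.2]
gripper_width: 0.0091
t: 12.75
ee_pos: [0.5418, 0.0975, 0.2407]
ee_rot: [0.001, -0.413, 0.911, -0.0]
ft_force: [-0.1, 0.8, 0.1]
gripper_width: 0.009
t: 12.88
ee_pos: [0.5418, 0.0975, 0.2386]
ee_rot: [0.001, -0.413, 0.911, -0.001]
ft_force: [0.2, 0.2, -0.1]
gripper_width: 0.009
t 12.875 pos [0.5418 0.0975 0.2386] shift mm [-0.1  0.2 -1.4] rot deg [-0.1   0.07  0.  ] yaw -131.2 j7 1.901 F [ 0.2  0.2 -0.1] w 0.009 qv 0.03
```

```bash
for i in 1; do python3 -m handwheel '[[0,0,1,0,0,0,0]]';python3 -m handwheel '[[0,0,1,0,0,0,0]]';python3 -m handwheel '[[0,0,1,0,0,0,0]]'; done
```

```text
t: 13.0
ee_pos: [0.5418, 0.0975, 0.2375]
ee_rot: [0.001, -0.413, 0.911, -0.0]
ft_force: [0.3, 0.5, 0.3]
gripper_width: 0.0094
t: 13.12
ee_pos: [0.5418, 0.0975, 0.2364]
ee_rot: [0.001, -0.413, 0.911, -0.0]
ft_force: [-0.6, -0.7, -0.1]
gripper_width: 0.0088
t: 13.25
ee_pos: [0.5419, 0.0975, 0.2354]
ee_rot: [0.001, -0.413, 0.911, -0.0]
ft_force: [-1.0, 0.3, 3.1]
gripper_width: 0.0092
```

```bash
python3 -m handwheel '[[0,0,0.5,0,0,0,0]]';python3 -m handwheel '[[0,0,0.5,0,0,0,0]]';python3 -m handwheel '[[0,0,1,0,0,0,0]]'
```

```text
t: 13.38
ee_pos: [0.5419, 0.0976, 0.2352]
ee_rot: [0.001, -0.413, 0.911, -0.001]
ft_force: [-1.6, -1.2, 5.6]
gripper_width: 0.0091
t: 13.5
ee_pos: [0.542, 0.0977, 0.2351]
ee_rot: [0.001, -0.413, 0.911, -0.001]
ft_force: [-2.1, -0.6, 7.1]
gripper_width: 0.0089
t: 13.62
ee_pos: [0.5421, 0.0978, 0.2348]
ee_rot: [0.001, -0.413, 0.911, -0.001]
ft_force: [-4.0, -1.6, 11.7]
gripper_width: 0.0091
```

```bash
python3 -m handwheel '[[0,0,1.5,0,0,0,0]]';python3 -m handwheel '[[-0.1,0,1.6,0,0,4,0]]';python3 -m handwheel '[[-0.1,0,1.7,0,0,5,0]]';python3 g.py .24
```

```text
t: 13.75
ee_pos: [0.5422, 0.098, 0.2345]
ee_rot: [0.001, -0.413, 0.911, -0.001]
ft_force: [-7.5, -2.0, 17.9]
gripper_width: 0.009
t: 13.88
ee_pos: [0.5423, 0.0982, 0.2342]
ee_rot: [0.001, -0.38, 0.925, -0.002]
ft_force: [-8.7, -2.0, 21.2]
gripper_width: 0.009
t: 14.0
ee_pos: [0.5424, 0.0985, 0.234]
ee_rot: [0.001, -0.338, 0.941, -0.002]
ft_force: [-9.0, -2.3, 21.0]
gripper_width: 0.0085
t 14.0 pos [0.5424 0.0985 0.234 ] shift mm [ 1.  -0.2 -6. ] rot deg [-0.25  0.01  0.  ] yaw -140.4 j7 1.744 F [-9.  -2.3 21. ] w 0.0085 qv 0.668
```

```bash
python3 -m handwheel '[[0.5,0,1.6,-0.1,0,7,0]]';python3 -m handwheel '[[0.5,0.2,1.7,-0.1,0,7,0]]';python3 -m handwheel '[[0.5,0.2,1.7,0,0,7,0]]';python3 g.py .24
```

```text
t: 14.12
ee_pos: [0.5422, 0.0984, 0.234]
ee_rot: [0.001, -0.279, 0.96, -0.002]
ft_force: [-5.9, -1.9, 16.9]
gripper_width: 0.0091
t: 14.25
ee_pos: [0.542, 0.0983, 0.2339]
ee_rot: [0.001, -0.217, 0.976, -0.001]
ft_force: [-4.9, -2.5, 17.5]
gripper_width: 0.0091
t: 14.38
ee_pos: [0.5418, 0.0984, 0.2337]
ee_rot: [0.002, -0.155, 0.988, -0.002]
ft_force: [-5.1, -2.1, 15.2]
gripper_width: 0.009
t 14.375 pos [0.5418 0.0984 0.2337] shift mm [ 0.3 -0.5 -6.3] rot deg [-0.22  0.2   0.  ] yaw -162.1 j7 1.394 F [-5.1 -2.1 15.2] w 0.009 qv 0.941
```

```bash
python3 -m handwheel '[[0.3,0.2,2.0,-0.1,0.1,7,0]]';python3 -m handwheel '[[0.3,0.1,2.1,-0.1,0,7,0]]';python3 -m handwheel '[[0.3,0.1,2.1,0,0,7,0]]';python3 g.py .24; python3 -c "
from h import *
print(manip.observe()['wrist_torque'])"
```

```text
t: 14.5
ee_pos: [0.5419, 0.0985, 0.2333]
ee_rot: [0.002, -0.093, 0.996, -0.001]
ft_force: [-6.2, -2.7, 18.5]
gripper_width: 0.0089
t: 14.62
ee_pos: [0.542, 0.0985, 0.2329]
ee_rot: [0.002, -0.029, 1.0, -0.001]
ft_force: [-7.7, -3.3, 20.4]
gripper_width: 0.0092
t: 14.75
ee_pos: [0.5419, 0.0986, 0.2326]
ee_rot: [0.003, 0.034, 0.999, -0.001]
ft_force: [-7.2, -2.8, 21.6]
gripper_width: 0.0087
t 14.75 pos [0.5419 0.0986 0.2326] shift mm [ 0.2 -0.6 -7.4] rot deg [-0.13  0.34  0.  ] yaw 176.1 j7 1.039 F [-7.2 -2.8 21.6] w 0.0087 qv 0.95
[-0.58267922  2.1807055   0.0287933 ]
```

```bash
python3 -m handwheel '[[0.5,0,2.0,-0.1,0.2,8,0],[0.5,0,2.0,0,0.1,8,0]]';python3 -m handwheel '[[0.4,0,2.0,0,0,8,0],[0.4,0,2.0,0,0,8,0]]';python3 -m handwheel '[[0.4,0,2.0,0,0,8,0],[0.4,0,2.0,0,0,8,0]]';python3 g.py .24
```

```text
t: 15.0
ee_pos: [0.542, 0.0986, 0.2323]
ee_rot: [0.002, 0.177, 0.984, -0.0]
ft_force: [-4.9, -3.3, 17.3]
gripper_width: 0.0092
t: 15.25
ee_pos: [0.542, 0.0989, 0.2321]
ee_rot: [0.004, 0.317, 0.948, -0.001]
ft_force: [-9.1, -3.2, 22.5]
gripper_width: 0.0091
t: 15.5
ee_pos: [0.5419, 0.0995, 0.2321]
ee_rot: [0.005, 0.45, 0.893, -0.0]
ft_force: [-6.9, -2.7, 21.8]
gripper_width: 0.0086
t 15.5 pos [0.5419 0.0995 0.2321] shift mm [-0.9 -0.8 -7.9] rot deg [0.24 0.56 0.  ] yaw 126.5 j7 0.221 F [-6.9 -2.7 21.8] w 0.0086 qv 1.093
```

```bash
python3 - <<'E'
from h import *
o=[]
for n in("scene","side"):
    im,d,C=cap(n); K=np.array(cams.camera_params(n)["camera_matrix"]); p=np.linalg.inv(C)@np.r_[.542,.098,.055,1]
    u,v=int(K[0,2]+K[0,0]*p[0]/-p[2]),int(K[1,2]-K[1,1]*p[1]/-p[2])
    o.append(cv2.resize(im[v-25:v+25,u-25:u+25,::-1],(395,395),interpolation=cv2.INTER_CUBIC))
cv2.imwrite("pics/c6.png",np.hstack(o)); s=manip.observe(); print(s["ft_force"],s["wrist_torque"],s["ee_pos"])
E
```

```text
[-8.00460786 -2.92074069 21.06538487] [-0.69711064  2.01075268  0.02694836] [0.54190226 0.09953994 0.2320786 ]
```

View pics/c6.png

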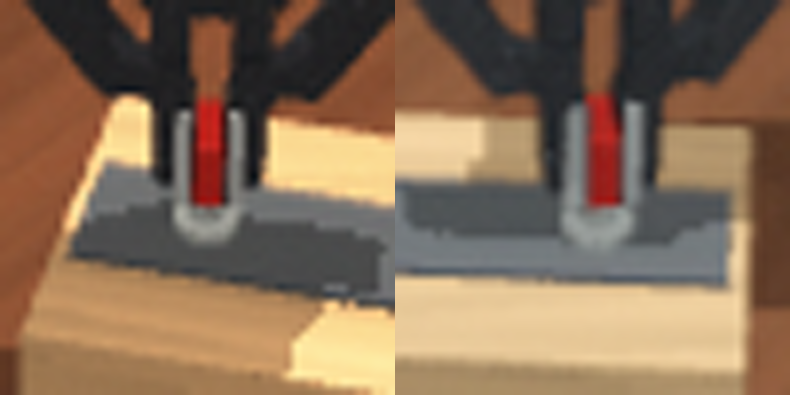

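```bash
python3 -m handwheel '[[-0.3,-0.5,1.8,0.2,0.4,8,0],[-0.3,-0.5,1.9,0,0.1,8,0]]';python3 -m handwheel '[[-0.2,-0.3,2.0,0.1,0.1,8,0],[-0.2,-0.3,2.0,0,0,8,0]]';python3 g.py .24;python3 -m handwheel '[[0,-0.3,1.9,0.1,0.1,8,0],[0,-0.3,1.9,0,0,8,0]]';python3 g.py .24
```

```text
t: 15.85
ee_pos: [0.5427, 0.0985, 0.2321]
ee_rot: [0.003, 0.573, 0.819, 0.002]
ft_force: [-5.5, -0.5, 18.2]
gripper_width: 0.0089
t: 16.1
ee_pos: [0.543, 0.0985, 0.2321]
ee_rot: [0.003, 0.685, 0.729, 0.003]
ft_force: [-9.0, -1.9, 21.7]
gripper_width: 0.009
t 16.1 pos [0.543  0.0985 0.2321] shift mm [-0.  -1.  -7.9] rot deg [ 0.43 -0.01  0.  ] yaw 93.5 j7 -0.314 F [-9.  -1.9 21.7] w 0.009 qv 1.085
t: 16.35
ee_pos: [0.5431, 0.0986, 0.2321]
ee_rot: [0.002, 0.783, 0.623, 0.004]
ft_force: [-8.8, -2.3, 20.6]
gripper_width: 0.0092
t 16.35 pos [0.5431 0.0986 0.2321] shift mm [-0.4 -0.9 -7.9] rot deg [ 0.45 -0.19  0.  ] yaw 77.0 j7 -0.586 F [-8.8 -2.3 20.6] w 0.0092 qv 1.092
```

```bash
python3 -m handwheel '[[0,0,0,0,0,0,0],[0,0,0,0,0,0,0]]';python3 g.py .2321;python3 -m handwheel '[[0,0,0,0,0,0,0.5],[0,0,0,0,0,0,0.5],[0,0,0,0,0,0,0.5],[0,0,0,0,0,0,0.5],[0,0,0,0,0,0,0.5]]';python3 g.py .2321
```

```text
t: 16.6
ee_pos: [0.5428, 0.0986, 0.2327]
ee_rot: [0.002, 0.783, 0.622, 0.003]
ft_force: [-0.5, -0.8, 0.6]
gripper_width: 0.0091
t 16.6 pos [0.5428 0.0986 0.2327] shift mm [-0.3 -0.6  0.6] rot deg [ 0.44 -0.15  0.  ] yaw 76.9 j7 -0.588 F [-0.5 -0.8  0.6] w 0.0091 qv 0.015
t: 17.23
ee_pos: [0.543, 0.0987, 0.2321]
ee_rot: [0.002, 0.783, 0.622, 0.004]
ft_force: [-0.2, 0.1, 0.1]
gripper_width: 0.0431
t 17.225 pos [0.543  0.0987 0.2321] shift mm [-0.5 -0.8 -0. ] rot deg [ 0.45 -0.19  0.  ] yaw 77.0 j7 -0.587 F [-0.2  0.1  0.1] w 0.0431 qv 0.002
```

Released cleanly. Lift and look.

```bash
python3 -m handwheel '[[0,0,-20,0,0,0,0.5],[0,0,-30,0,0,0,0.5],[0,0,-40,0,0,0,0.5],[-30,0,-30,0,0,0,0.5],[-40,0,0,0,0,0,0.5],[0,0,0,0,0,0,0.5],[0,0,0,0,0,0,0.5]]'; python3 - <<'E'
from h import *
o=[]
for n in("scene","side"):
    im,d,C=cap(n); P=cloud(n,d,C); K=np.array(cams.camera_params(n)["camera_matrix"]); p=np.linalg.inv(C)@np.r_[.542,.098,.06,1]
    u,v=int(K[0,2]+K[0,0]*p[0]/-p[2]),int(K[1,2]-K[1,1]*p[1]/-p[2])
    o.append(cv2.resize(im[v-25:v+25,u-25:u+25,::-1],(395,395),interpolation=cv2.INTER_CUBIC))
im,d,C=cap("wrist","w7.png"); P=cloud("wrist",d,C)
o.append(cv2.resize(im[:,:,::-1],(316,198))); 
hsv=cv2.cvtColor(im,cv2.COLOR_RGB2HSV)
red=((hsv[...,0]<8)|(hsv[...,0]>172))&(hsv[...,1]>130)&(d>0)&(np.linalg.norm(P[...,:2]-[.542,.098],axis=-1)<.04)
q=P[red];zt=np.percentile(q[:,2],95); t=q[abs(q[:,2]-zt)<.003]; print("top z",zt,cv2.minAreaRect((t[:,:2]*1000).astype(np.float32)))
m=(np.linalg.norm(P[...,:2]-[.542,.098],axis=-1)<.03)&(d>0)&(hsv[...,1]<70)
h,e=np.histogram(P[m][:,2],np.arange(.038,.062,.001)); print(dict(zip(e.round(3).tolist(),h.tolist())))
c=np.zeros((395+198,790,3),np.uint8); c[:395]=np.hstack(o[:2]); c[395:,:316]=o[2]; cv2.imwrite("pics/c7.png",c)
E
python3 g.py .35
```

```text
t: 18.1
ee_pos: [0.5257, 0.0293, 0.3557]
ee_rot: [0.002, 0.782, 0.623, 0.004]
ft_force: [-0.3, 0.1, 0.1]
gripper_width: 0.0426
top z 0.09024255931266975 ((542.6504516601562, 98.45683288574219), (25.52827262878418, 9.620903015136719), 77.13984680175781)
{0.038: 0, 0.039: 0, 0.04: 0, 0.041: 0, 0.042: 0, 0.043: 0, 0.044: 30, 0.045: 659, 0.046: 1804, 0.047: 805, 0.048: 88, 0.049: 7, 0.05: 68, 0.051: 109, 0.052: 38, 0.053: 2, 0.054: 0, 0.055: 0, 0.056: 0, 0.057: 0, 0.058: 0, 0.059: 0, 0.06: 0}
t 18.25 pos [0.5257 0.0295 0.3553] shift mm [70.7  0.6  5.6] rot deg [ 0.41 -0.17  0.  ] yaw 77.1 j7 -0.406 F [ 0.6 -0.2  0.8] w 0.0426 qv 0.004
```

View pics/c7.png

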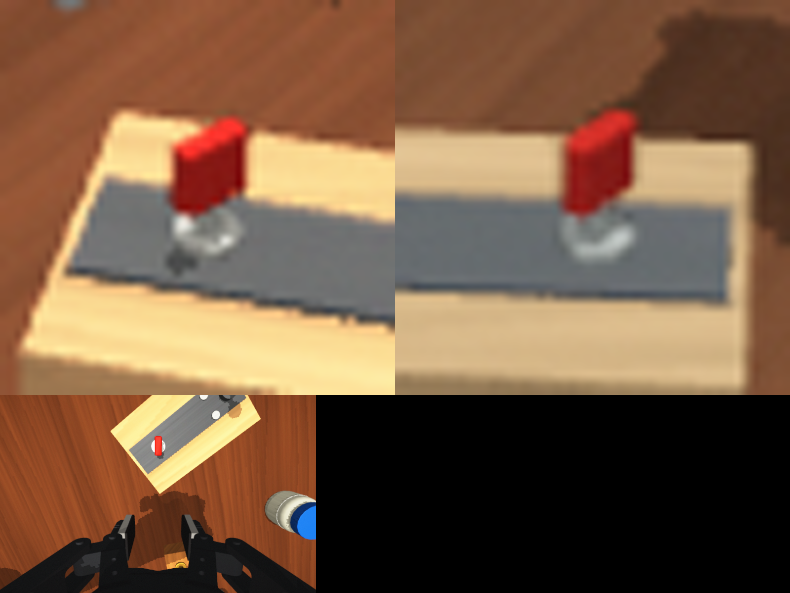

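```bash
python3 -c "
from h import *
print(manip.job_done())"
```

```text
the job is handed in; nothing more can be done
None
```

The red screw is in the stand's open hole, screwed down until its collar sits on the strap. It stands upright, the gripper has let go and backed away, and the job is handed in at about 18 s.

- **Which screw:** I took the one in the rack. Its blade measured about 25 × 9 mm, while the two loose red look-alikes measured about 34 × 13 mm.
- **Driving it in:** I turned it clockwise about 150° (2.6 rad). The readings showed 15–22.5 N of downward push, under the 28 N limit. There was also up to about 9 N of sideways force from the hole wall.
- **Seated:** The height stopped changing over roughly the last 100° of turning at about 20 N.
- **After letting go:** The collar's top read about 4.5 mm above the strap, against its 4 mm thickness. The blade's top was at (0.5427, 0.0985), within 1 mm of the hole. The scene and side pictures show it upright with no visible gap.

**Disagreement:** The depth reading of the blade's top came out about 0.5 mm higher above the strap than it had been above the rack. That is within camera error, and the arm's own height matched full seating to within 1 mm.

The hole detector placed the hole wrongly at first, so I used the stand's geometry and the wrist picture instead. I saw no contact with other objects on the way, but I did not check each one in a last picture.

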